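# Vent the leak-test manifold

## Task

The leak test is over, so make the bench manifold safe: with the closed fingertips, push the lever of the supply valve (the one fed by the steel riser pipe through the bench) round until it is fully shut, crosswise to its pipe, and only then push the lever of the vent valve (the one with the ribbed silencer) round until it is fully open, in line with its pipe. Only push the levers from the side, gently up to their stops, without pinching them or forcing them; leave the valve of the canister under test, and the loose bottle, tape roll and plug, as they are.

Things in the scene. Friction and masses are not known exactly. Their poses are not given: they have to be found in the camera images.
- manifold: fixed aluminium bar 40 x 400 x 40 mm along its y on two feet, 30 to 70 mm up; origin on the bench under the middle valve's stem; bar centre line at x = +56 mm. Three valves leave its robot side at y = -130, 0, 130 mm, in any order, all turned like the bar. Dial gauge 63 mm across, top 115 mm up, on the bar at y = +188 mm
- supply_valve: supply valve: fixed brass ball valve. Origin on the bench under its upright stem; x runs along its pipe to the bar, -x is its outer side, z up. Pipe axis 50 mm up, body radius 17.5, stem radius 10 up to 88 mm. Its outer side ends 62 mm from the stem in a steel elbow on a riser pipe that comes up through a round flange on the bench
- supply_grip (a point): middle of this valve's black lever grip, 75 mm from the stem axis, 98 mm up. The grip is 22 mm wide, 10 mm thick (93 to 103 mm up), from 39 to 105 mm from the stem axis; a steel strip joins it to the stem
- supply_lever (a joint): supply valve's lever about its upright stem: 0 = fully shut (stop), crosswise to the pipe, pointing along the valve's -y; 1.571 = fully open (stop), in line with the pipe, pointing along the valve's -x, away from the bar. Opens clockwise from above; stiff (0.4 N m, about 5 N at the grip), stays where left
- vent_valve: vent valve: fixed brass ball valve. Origin on the bench under its upright stem; x runs along its pipe to the bar, -x is its outer side, z up. Pipe axis 50 mm up, body radius 17.5, stem radius 10 up to 88 mm. Its outer side carries a ribbed bronze silencer 27 mm across that ends in the open air 98 mm from the stem
- vent_grip (a point): middle of this valve's black lever grip, 75 mm from the stem axis, 98 mm up. The grip is 22 mm wide, 10 mm thick (93 to 103 mm up), from 39 to 105 mm from the stem axis; a steel strip joins it to the stem
- vent_lever (a joint): vent valve's lever about its upright stem: 0 = fully shut (stop), crosswise to the pipe, pointing along the valve's -y; 1.571 = fully open (stop), in line with the pipe, pointing along the valve's -x, away from the bar. Opens clockwise from above; stiff (0.4 N m, about 5 N at the grip), stays where left
- part_valve: valve of the part under test: fixed brass ball valve. Origin on the bench under its upright stem; x runs along its pipe to the bar, -x is its outer side, z up. Pipe axis 50 mm up, body radius 17.5, stem radius 10 up to 88 mm. Its outer side carries the part, an aluminium canister 60 mm across (20 to 80 mm up) from 58 to 170 mm from the stem, on a rubber cradle
- part_grip (a point): middle of this valve's black lever grip, 75 mm from the stem axis, 98 mm up. The grip is 22 mm wide, 10 mm thick (93 to 103 mm up), from 39 to 105 mm from the stem axis; a steel strip joins it to the stem
- part_lever (a joint): part valve's lever about its upright stem: 0 = fully shut (stop), crosswise to the pipe, pointing along the valve's -y; 1.571 = fully open (stop), in line with the pipe, pointing along the valve's -x, away from the bar. Opens clockwise from above; stiff (0.4 N m, about 5 N at the grip), stays where left
- bottle: loose squeeze bottle of leak spray, clear with white cap and nozzle, 48 mm across, 146 mm tall, upright behind the bar; origin under its base
- tape: loose roll of yellow tape lying flat behind the bar, 90 mm across, 25 mm tall; origin under its middle
- plug: loose brass hex plug, 31 mm across, 26 mm tall, standing between the outer ends of two neighbouring valve legs; origin under its base
Not all that is in view belongs to the job. What is shaped like the supply_valve but pink is not meant.

How it is judged:
By the outcome, as a careful person would: the job done as asked, in the order asked, and still so for the second after the job is handed in, with the robot touching nothing.
It also fails if it takes over 56 s, if anything falls off the work surface, if the arm or the gripper's body presses on something with over 40 N, if the wrist force passes 120 N, or if a joint passes its speed limit or range.

## Robot

A 6-joint arm with a two-finger parallel gripper is mounted at the origin on the work surface. World frame = base frame: x ahead of the robot, y to its left, z up, the work surface at z = 0. Lengths are in m, angles in rad, forces in N, time in s.
With the tool pointing down it reaches from about 0.35 to 0.85 m from the base axis. Payload 8.1 kg.
Tool frame: the origin (TCP) lies at the very end of the fingers, on their centre line; the grasp point (between the pads) lies 19 mm behind it; z points along the fingers, y is the line along which they close (so a half turn about z gives the same grasp; the last joint's range is limited). The gripper opens to 93 mm and grips with 3 to 60 N. Pads are 15 mm wide; open, the fingers measure 128 mm over their backs; the gripper's body (75 mm by 188 mm) begins 65 mm behind the grasp point.
Start: joints at [-1.339, 0.13, 1.488, -0, 1.523, -0.085], TCP at [0.187, -0.57, 0.186] pointing down, gripper open.
Joint ranges: [-2.96, 2.96], [-0.89, 2.26], [0.02, 2.5], [-1.34, 4.48], [0, 2.73], [-2.66, 2.66]. Speed limits (rad/s): [2.39, 2.39, 2.79, 3.14, 3.14, 3.14].

## Interface

Orientations are given as a rotation vector (axis times angle).
In Python, from plant import robot, imaging gives the robot as it stands.
- The arm moves only by the tool jog_arm, never from a script. Its argument "rows" is a list of rows, each a list of 2 entries, a list of its own where there are three numbers: the shift along the tool's x, y, z each as a share of 0.2 m, from -1 to 1, then the turn, a rotation vector about the tool's x, y, z each as a share of pi/2 rad, from -1 to 1. A call has 1 to 5 rows; each row is the pose to reach, as a shift and turn from the pose commanded when the call began, along the tool's axes at that moment; what a row does not reach only later rows make up. A row lasts 1/10 s, in which the tool goes at most 50 mm and 8.59 degrees, less where a joint would pass 70% of its speed; a pose out of reach is approached as far as the arm can. A call with a number of a shift or a turn outside -1 to 1 is refused whole. A call with a gripper value outside its range is refused whole. "hand" is the closure, from -1 (fully open) to 1 (shut), set as the call begins (left out, the last holds). The fingers move at their own pace and stop on an object; "squeeze" is the grip in N (left out, the last holds). Time passes only in rows, so rows that repeat a pose let the fingers close. It gives the time, the measured TCP pose, the force, the opening and the grip force at its end, in the units of the state.
- robot.read_state(): the state, without advancing time (a new reading comes with each control period).
- imaging.read_camera(name): name is "scene" or "side" or "wrist"; returns a dict with "frame" (420x560x3 uint8, red, green, blue), "vertical_fov" (degrees; the focal length in pixels is half the picture's height over the tangent of half this angle, whatever the lens; pixels are square), "cx", "cy" (the principal point, pixels), "R" (3x3) and "t" (3): a world point X has camera coordinates R X + t. Camera axes: x right, y down, z forward; pixel columns grow to the right and rows downward; lengths in m; the calibration is good to about 2 mm. A picture is of the moment at which its call begins. There is no depth.
- robot.close_job(): hands the job in; it is judged then, once.
The state is a dict: "t": time; "q": joint angles; "dq": joint speeds; "joint_torque": joint torques, N m; "tool_pos": TCP position; "orientation": TCP orientation; "force": force on the tool from outside, world axes, zero at the start; "wrist_torque": the same for the moment, N m; "opening": finger opening in m; "gripper_force": force on a finger pad.
Only numpy, scipy, OpenCV 4.12 (cv2) and the standard library are available. Lean on these libraries where they do the work, as an engineer would, in place of code of your own. Each camera call takes 0.05 s, during which the arm holds its last target. There are 200 camera calls.

## Working session

There is one attempt and no reset: what is moved stays moved. The work goes in short steps, Python scripts to look and compute and a tool call to move; the robot and the scene stay as the last step left them, time stands still between calls to the robot, and variables do not carry over. Pictures are saved under pics/ and viewed, at most 10 in all, crops included, and the job is handed in when it is done.

Besides the shell and the picture viewer there is one more tool, called after "Emit:" as name([rows], argument=value, ...), one row to a line, values as JSON. jog_arm: Moves the arm, as the interface text tells. Its arguments: {"type":"object","properties":{"rows":{"type":"array"},"hand":{"type":"number"},"squeeze":{"type":"number"}},"required":["rows"]}

```bash
mkdir -p pics; ls; cat > h.py <<'E'
import numpy as np,cv2
from plant import robot,imaging
def snap(n,f):
    d=imaging.read_camera(n); cv2.imwrite(f'pics/{f}.png',d['frame'][:,:,::-1])
    np.savez(f'{f}.npz',**{k:np.array(v) for k,v in d.items()}); return d
def ray(d,u,v,z):
    f=d['frame'].shape[0]/2/np.tan(np.radians(d['vertical_fov'])/2)
    r=d['R'].T@np.array([(u-d['cx'])/f,(v-d['cy'])/f,1]); c=-d['R'].T@d['t']
    return c+r*(z-c[2])/r[2]
def proj(d,X):
    f=d['frame'].shape[0]/2/np.tan(np.radians(d['vertical_fov'])/2)
    p=np.atleast_2d(X)@d['R'].T+d['t']; return p[:,:2]/p[:,2:]*f+[d['cx'],d['cy']]
E
python3 - <<'E'
from h import *
import cv2
a=snap('scene','s0');b=snap('side','d0')
for d in(a,b): print(d['vertical_fov'],-d['R'].T@d['t'],d['R'][2])
E
```

```text
pics
57.13487708397068 [ 1.0652211  -0.23099159  0.70664622] [-0.55904709  0.32432329 -0.76307324]
54.86608213772673 [ 0.43389964 -0.42970755  0.64300281] [ 0.21970131  0.65440159 -0.72352601]
```

View pics/s0.png

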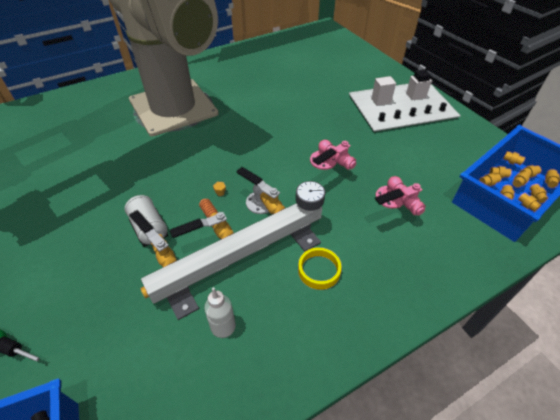

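View pics/d0.png

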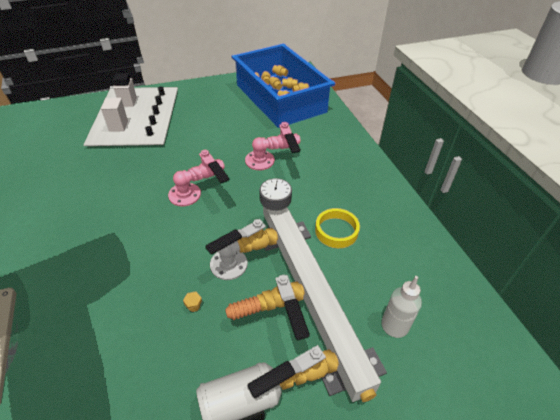

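Candidates for the supply valve in the scene view: brass with a riser flange at (262,190), which I choose; the pink look-alikes at (335,155) and (402,195) are excluded; the part valve with canister is at (160,245). The vent valve with the ribbed silencer is at (212,220). Both views show the supply lever open and the vent lever crosswise. I'll check both in one close crop.

```bash
python3 - <<'E'
import cv2,numpy as np
a=cv2.imread('pics/s0.png')[160:290,120:340]; a=cv2.resize(a,None,fx=3.6,fy=3.6,interpolation=cv2.INTER_CUBIC)[:300*2]
cv2.imwrite('pics/s0c.png',a)
b=cv2.imread('pics/d0.png')[170:400,170:420]; b=cv2.resize(b,None,fx=2.6,fy=2.6,interpolation=cv2.INTER_CUBIC)
cv2.imwrite('pics/d0c.png',b);print(a.shape,b.shape)
E
```

```text
(468, 792, 3) (598, 650, 3)
```

View pics/s0c.png

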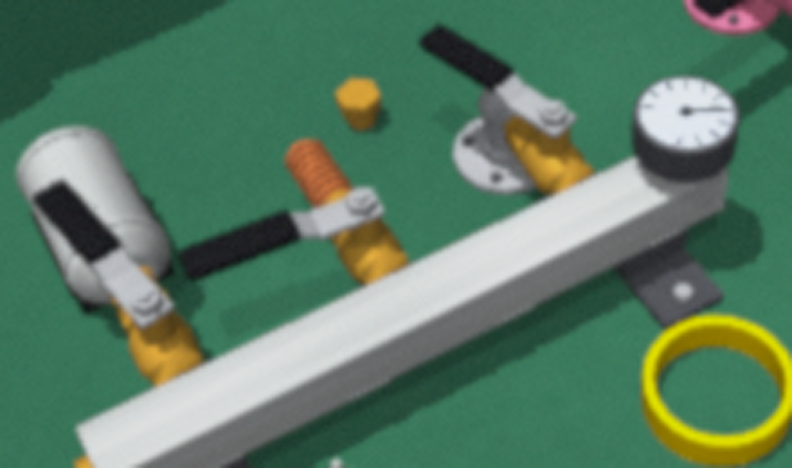

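View pics/d0c.png

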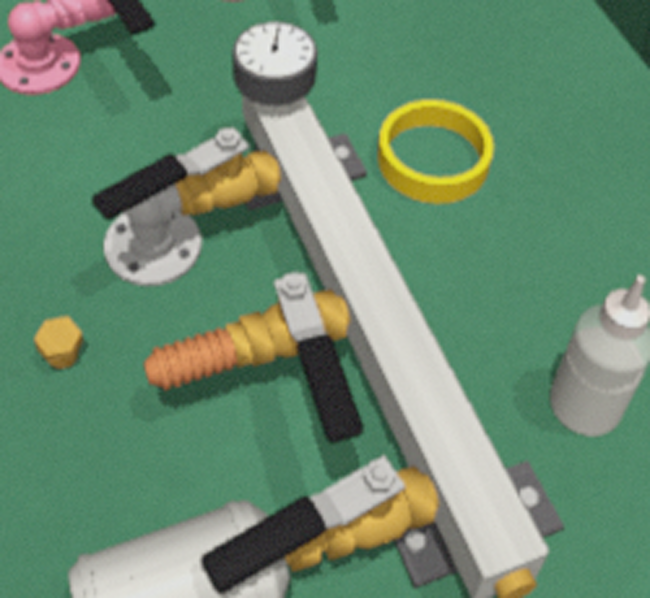

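The crops confirm it. The supply valve (riser flange, next to the gauge) has its stem nut at (553,113) in the scene crop, with the lever in line. The vent (ribbed) nut is at (363,202) with the lever crosswise, and the part nut is at (150,302). Next I triangulate.

```bash
cat > m.py <<'E'
from h import *
from scipy.optimize import least_squares
a=dict(np.load('s0.npz'));b=dict(np.load('d0.npz'))
S=lambda x,y:np.array([120+x/3.6,160+y/3.6]); D=lambda x,y:np.array([170+x/2.6,170+y/2.6])
P={'sup':(S(553,113),D(228,139)),'vent':(S(363,202),D(294,287)),'part':(S(150,302),D(379,475)),
 'suptip':(S(432,38),D(100,206)),'venttip':(S(186,268),D(345,435)),'gauge':(S(687,111),D(275,47)),'plug':(S(358,88),D(58,330))}
for k,(p,q) in P.items():
    r=least_squares(lambda X:np.r_[proj(a,X)[0]-p,proj(b,X)[0]-q],[.6,0,.1]);print(k,r.x.round(4),r.fun.round(1))
# fit frame
import numpy as np
def res(t):
    x,y,th,h=t;R=np.array([[np.cos(th),-np.sin(th)],[np.sin(th),np.cos(th)]]);o=[]
    for k,l in(('sup',(0,.13,h)),('vent',(0,0,h)),('part',(0,-.13,h)),('gauge',(.056,.188,.115))):
        X=np.r_[R@l[:2]+[x,y],l[2]];o+=[proj(a,X)[0]-P[k][0],proj(b,X)[0]-P[k][1]]
    return np.concatenate(o)
r=least_squares(res,[.6,-.1,0,.1]);print(r.x,r.fun.round(1))
E
python3 m.py
```

```text
sup [0.555  0.0501 0.0948] [ 0.1 -0.2  0.1  0.1]
vent [ 0.5604 -0.0792  0.0928] [-0.1  0.1 -0.1 -0.1]
part [ 0.5663 -0.2085  0.092 ] [-0.  0. -0. -0.]
suptip [0.4581 0.017  0.0953] [ 0.4 -0.7  0.3  0.5]
venttip [ 0.5561 -0.183   0.0953] [ 0.3 -0.3  0.2  0.3]
gauge [0.6089 0.1107 0.1138] [ 0.1 -0.2  0.1  0.2]
plug [ 0.4134 -0.0238  0.0294] [ 0. -0.  0.  0.]
[ 0.56063293 -0.07930355  0.04208777  0.09337769] [ 0.3  0.3  0.1  0.5 -0.1  0.   0.1 -0.3 -0.5 -0.3  0.1  0.   0.2 -0.7
 -0.  -0.3]
```

```bash
cat > g.py <<'E'
from h import *
from scipy.spatial.transform import Rotation as Ro
s=robot.read_state()
R=Ro.from_rotvec(s['orientation'])
def rows(X,yaw_y,n=None):
    """shares to reach TCP X, tool down, tool y axis at world angle yaw_y (deg); shift,turn"""
    yv=np.r_[np.cos(np.radians(yaw_y)),np.sin(np.radians(yaw_y)),0];z=np.r_[0,0,-1.]
    T=Ro.from_matrix(np.c_[np.cross(yv,z),yv,z])
    return (R.inv().apply(np.array(X)-s['tool_pos'])/.2).round(3),((R.inv()*T).as_rotvec()/(np.pi/2)).round(3)
ST={'s':np.array([.5552,.0506]),'v':np.array([.5606,-.0793])}
def at(w,ang,r,off,z): # off: along CW side (negative = CCW side) of lever
    a=np.radians(ang);return np.r_[ST[w]+r*np.r_[np.cos(a),np.sin(a)]+off*np.r_[np.sin(a),-np.cos(a)],z]
E
python3 - <<'E'
from g import *
print(s['t'],s['q'],s['tool_pos'],R.as_matrix().round(3),s['force'])
X=at('s',199,.08,.038,.19);print(X)
for y in(19,199):print(rows(X,y))
E
```

```text
0.1 [-1.33940628e+00  1.31062592e-01  1.48911490e+00 -2.25670607e-05
  1.52301548e+00 -8.53835929e-02] [ 0.18679788 -0.56960824  0.18543663] [[ 0.95   0.312 -0.   ]
 [ 0.312 -0.95   0.002]
 [ 0.    -0.002 -1.   ]] [-0.29877574 -0.56994774 -0.83084354]
[0.46718692 0.06048425 0.19      ]
(array([ 2.314, -2.557, -0.018]), array([-1.000e-03, -1.000e-03, -1.009e+00]))
(array([ 2.314, -2.557, -0.018]), array([-0.001,  0.001,  0.991]))
```

Emit:
jog_arm([
  [[0.8, -0.88, 0], [0, 0, -0.4]],
  [[0.8, -0.88, 0], [0, 0, -0.4]],
  [[0.8, -0.88, 0], [0, 0, -0.4]],
  [[0.8, -0.88, 0], [0, 0, -0.4]],
  [[0.8, -0.88, 0], [0, 0, -0.4]],
], hand=1, squeeze=10)

```text
t: 0.6
tool_pos: [0.2847, -0.3504, 0.1858]
orientation: [-2.792, -1.438, -0.001]
force: [0.5, -0.3, 0.8]
opening: 0.0577
gripper_force: 0.0
```

```bash
python3 - <<'E'
from g import *
print(s['t'],s['tool_pos'],s['opening'],rows(at('s',199,.08,.038,.19),19))
E
```

```text
0.6 [ 0.28465975 -0.35039982  0.18579618] 0.05765842282559466 (array([ 2.203, -0.45 , -0.019]), array([-0.   , -0.001, -0.606]))
```

Emit:
jog_arm([
  [[1, -0.2, 0], [0, 0, -0.3]],
  [[1, -0.2, 0], [0, 0, -0.3]],
  [[1, -0.2, 0], [0, 0, -0.3]],
  [[1, -0.2, 0], [0, 0, -0.3]],
  [[1, -0.2, 0], [0, 0, -0.3]],
])

```text
t: 1.1
tool_pos: [0.3704, -0.1626, 0.1862]
orientation: [-2.378, -2.052, -0.003]
force: [0.4, -0.3, 0.2]
opening: 0.0175
gripper_force: 0.0
```

```bash
python3 - <<'E'
from g import *
print(s['t'],s['tool_pos'],s['opening'],rows(at('s',199,.08,.038,.19),19))
E
```

```text
1.1 [ 0.37043344 -0.16260112  0.18616684] 0.017475322971335888 (array([ 1.174,  0.315, -0.017]), array([ 0.001, -0.001, -0.305]))
```

Emit:
jog_arm([
  [[1, 0.27, 0], [0, 0, -0.3]],
  [[1, 0.27, 0], [0, 0, -0.3]],
  [[1, 0.27, 0], [0, 0, -0.3]],
  [[1, 0.27, 0], [0, 0, -0.3]],
  [[1, 0.27, 0], [0, 0, -0.3]],
])

```text
t: 1.6
tool_pos: [0.4538, 0.0257, 0.1859]
orientation: [-1.836, -2.548, -0.002]
force: [-1.5, -0.1, 0.7]
opening: 0.0007
gripper_force: 0.0
```

```bash
python3 - <<'E'
from g import *
print(s['t'],s['tool_pos'],s['opening'],rows(at('s',199,.08,.038,.19),19))
E
```

```text
1.6 [0.45384614 0.02567585 0.18591691] 0.0006686541520976851 (array([ 0.144,  0.118, -0.02 ]), array([ 0.   , -0.001, -0.006]))
```

Emit:
jog_arm([
  [[0.15, 0.12, 0.1], [0, 0, 0]],
  [[0.15, 0.12, 0.1], [0, 0, 0]],
  [[0.15, 0.12, 0.1], [0, 0, 0]],
])

```text
t: 1.9
tool_pos: [0.4657, 0.0573, 0.1654]
orientation: [-1.842, -2.543, 0.003]
force: [0.2, -1.3, -0.7]
opening: 0.0006
gripper_force: 0.0
```

```bash
python3 - <<'E'
from g import *
print(s['t'],s['tool_pos'],rows(at('s',199,.08,.038,.086),19))
a=snap('wrist','w1');b=snap('side','d1')
c=lambda im:cv2.resize(im,(560,420))
cv2.imwrite('pics/c1.png',np.hstack([a['frame'][:,:400],b['frame'][120:,150:550][:300].repeat(1,0) if 0 else cv2.copyMakeBorder(b['frame'][120:420,150:550],0,120,0,0,cv2.BORDER_CONSTANT)])[:,:,::-1])
X=at('s',199,.08,0,.098);print(proj(a,X),proj(a,s['tool_pos']))
E
```

```text
1.9 [0.4657355  0.0572657  0.16537507] (array([0.013, 0.013, 0.397]), array([-0.002, -0.   , -0.009]))
[[282.20925567 244.70365025]] [[279.09535089 233.03355559]]
```

View pics/c1.png

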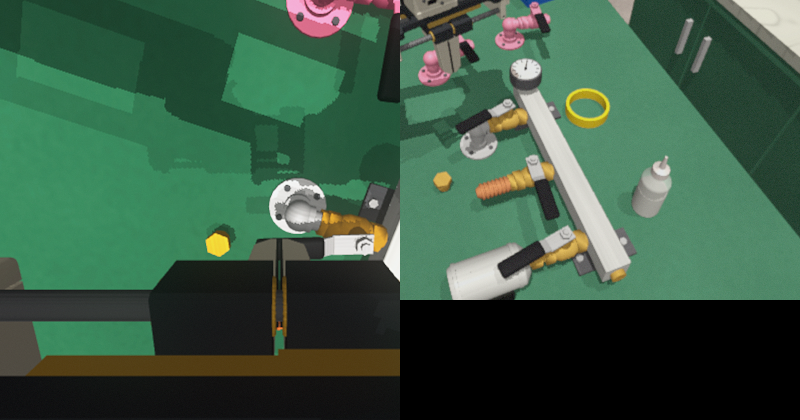

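The wrist view shows the closed fingertips at (280,240) beside the supply lever's black grip (290–325,247). The nut is at (365,243), which matches the model. The side view shows nothing disturbed. Now I descend.

Emit:
jog_arm([
  [[0.0, 0.0, 0.2], [0, 0, 0]],
  [[0, 0, 0.39], [0, 0, 0]],
  [[0, 0, 0.39], [0, 0, 0]],
  [[0, 0, 0.39], [0, 0, 0]],
])

```text
t: 2.4
tool_pos: [0.4662, 0.0568, 0.0891]
orientation: [-1.845, -2.542, 0.001]
force: [-0.4, 0.0, 0.3]
opening: 0.0006
gripper_force: 0.0
```

```bash
python3 - <<'E'
from g import *
print(s['t'],s['tool_pos'],s['force'])
def arc(w,a0,off,angs):
  for an in angs:print(an,off,*rows(at(w,an,.08,off,.086),an-180))
arc('s',0,.02,(199,207,215,223,231,239))
E
```

```text
2.4 [0.46619734 0.05678827 0.08908181] [-0.42630101  0.04352337  0.31946512]
199 0.02 [-0.074  0.012  0.015] [-0.   -0.   -0.01]
207 0.02 [-0.131  0.003  0.015] [-0.    -0.    -0.099]
215 0.02 [-0.188  0.002  0.015] [-0.    -0.    -0.188]
223 0.02 [-0.245  0.009  0.015] [-0.    -0.    -0.277]
231 0.02 [-0.301  0.023  0.015] [-0.    -0.    -0.366]
239 0.02 [-0.354  0.046  0.015] [-0.    -0.    -0.455]
```

Emit:
jog_arm([
  [[-0.05, 0.01, 0], [0, 0, 0]],
  [[-0.075, 0.01, 0], [0, 0, -0.01]],
  [[-0.1, 0.008, 0], [0, 0, -0.055]],
  [[-0.13, 0.003, 0], [0, 0, -0.1]],
  [[-0.13, 0.003, 0], [0, 0, -0.1]],
])

```text
t: 2.9
tool_pos: [0.4765, 0.0322, 0.09]
orientation: [1.636, 2.679, 0.002]
force: [-0.5, 0.0, 0.3]
opening: 0.0005
gripper_force: 0.0
```

```bash
python3 - <<'E'
from g import *
print(s['t'],s['tool_pos'],s['force'])
for an in(211,215,219,223,227,231):print(an,*rows(at('s',an,.08,.02,.089),an-180))
E
```

```text
2.9 [0.47648427 0.03220258 0.08995424] [-0.53280503  0.040029    0.28919983]
211 [-0.025 -0.014  0.005] [ 0.001  0.001 -0.042]
215 [-0.053 -0.018  0.005] [ 0.001  0.001 -0.087]
219 [-0.082 -0.02   0.005] [ 0.001  0.001 -0.131]
223 [-0.111 -0.02   0.005] [ 0.001  0.001 -0.176]
227 [-0.139 -0.018  0.005] [ 0.001  0.001 -0.22 ]
231 [-0.168 -0.014  0.005] [ 0.001  0.001 -0.265]
```

Emit:
jog_arm([
  [[-0.025, -0.01, 0.01], [0, 0, -0.04]],
  [[-0.05, -0.015, 0.01], [0, 0, -0.085]],
  [[-0.08, -0.015, 0.01], [0, 0, -0.13]],
])

```text
t: 3.2
tool_pos: [0.4804, 0.0174, 0.0873]
orientation: [1.354, 2.833, 0.001]
force: [0.2, 0.1, 0.3]
opening: 0.0001
gripper_force: 0.0
```

```bash
python3 - <<'E'
from g import *
print(s['t'],s['tool_pos'],s['force'])
for an in(223,227,231,235,239,243):print(an,*rows(at('s',an,.08,.02,.089),an-180))
a=snap('wrist','w2');b=snap('side','d2')
cv2.imwrite('pics/c2.png',np.hstack([a['frame'][60:420,150:550],cv2.resize(b['frame'][170:350,170:370],(400,360))])[:,:,::-1])
E
```

```text
3.2 [0.48041091 0.01738523 0.08732366] [0.17372529 0.13996229 0.31296056]
223 [-0.034 -0.011 -0.008] [ 0.001  0.001 -0.046]
227 [-0.063 -0.015 -0.008] [ 0.001  0.001 -0.09 ]
231 [-0.092 -0.017 -0.008] [ 0.001  0.001 -0.134]
235 [-0.12  -0.017 -0.008] [ 0.001  0.001 -0.179]
239 [-0.149 -0.015 -0.008] [ 0.001  0.001 -0.223]
243 [-0.178 -0.011 -0.008] [ 0.001  0.001 -0.268]
```

View pics/c2.png

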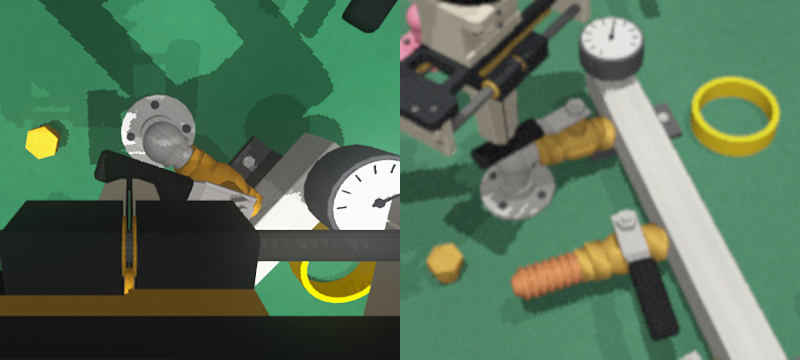

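```bash
python3 - <<'E'
from g import *
a=dict(np.load('w2.npz'));b=dict(np.load('d2.npz'))
print(a['R'],-a['R'].T@a['t'])
for n,X in dict(tcp=s['tool_pos'],stem=np.r_[ST['s'],.093],plug=[.4134,-.0238,.026],gauge=[.609,.1107,.115],tip=[.458,.017,.098]).items():
  print(n,proj(a,X)-[150,60],(proj(b,X)-[170,170])*2)
E
```

```text
[[ 7.77271507e-01  6.29165012e-01  6.26310519e-04]
 [ 6.08012357e-01 -7.51394692e-01  2.56372757e-01]
 [ 1.61771375e-01 -1.98890435e-01 -9.66577786e-01]] [0.43598064 0.07127531 0.28626605]
tcp [[129.61115605 173.79640831]] [[104.11992549 158.91177166]]
stem [[240.62377158 204.10972083]] [[175.70946727 108.10962579]]
plug [[ 43.09516358 140.08731859]] [[ 45.19639325 256.01520292]]
gauge [[382.02195794 200.41954036]] [[211.90357706  35.57827409]]
tip [[103.10132437 158.94367593]] [[ 76.96741591 157.51125248]]
```

```bash
python3 - <<'E'
from g import *
a=dict(np.load('w2.npz'));b=dict(np.load('d2.npz'));c=snap('scene','s2')
T=s['tool_pos'];print(T)
cr=[]
for d in(a,b,c):
  u,v=proj(d,T)[0].round().astype(int);k=50
  im=cv2.resize(d['frame'][v-60:v+40,u-k:u+k],(390,390),interpolation=cv2.INTER_CUBIC)
  for h in(0,.03):
    p=(proj(d,T+[0,0,h])[0]-[u-k,v-60])*3.9;cv2.circle(im,tuple(int(i) for i in p),3,(255,0,0),-1)
  cr.append(im)
o=np.zeros((600,780,3),np.uint8);o[:390,:390]=cr[0];o[:390,390:]=cr[1]
o=np.vstack([np.hstack(cr[:2]),np.hstack([cr[2],np.zeros_like(cr[2])])])
cv2.imwrite('pics/c3.png',cv2.resize(o,(600,600))[:,:,::-1])
E
```

```text
[0.48066858 0.01707473 0.08735038]
```

View pics/c3.png

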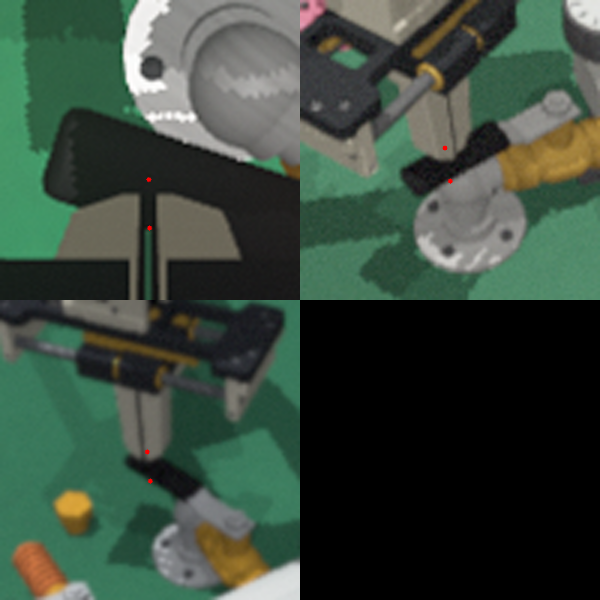

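```bash
python3 - <<'E'
from g import *
from scipy.optimize import least_squares
T=np.array([.48067,.01707,.08735]);ds=[dict(np.load(f)) for f in('w2.npz','d2.npz','s2.npz')]
obs=[(150,195),(148,158),(146,160)]
px=[proj(d,T)[0].round()+[-50+o[0]/3,-60+o[1]/3] for d,o in zip(ds,obs)]
for idx in((0,1,2),(1,2)):
  r=least_squares(lambda X:np.concatenate([proj(ds[i],X)[0]-px[i] for i in idx]),T);print(r.x,r.x-T,r.fun.round(1))
E
```

```text
[0.47921135 0.01920668 0.1056559 ] [-0.00145865  0.00213668  0.0183059 ] [ 0.   0.5 -1.4  0.4  1.4  0.4]
[0.48118875 0.01511296 0.11064283] [ 0.00051875 -0.00195704  0.02329283] [ 0.  0.  0. -0.]
```

The finger end triangulates about 19–20 mm higher than the reported TCP. In the images it hovers just above the lever, at a height of about 0.106 m, so the lever hasn't moved. I'll back off to the +y side and go about 18 mm lower, to a reported z of about 0.068.

```bash
python3 - <<'E'
from g import *
print(s['tool_pos'],rows(at('s',199,.08,.036,.097),19))
E
```

```text
[0.48038115 0.01743526 0.08714489] (array([ 0.2  ,  0.08 , -0.049]), array([0.001, 0.   , 0.218]))
```

Emit:
jog_arm([
  [[0, 0, -0.05], [0, 0, 0]],
  [[0.1, 0.04, -0.05], [0, 0, 0.1]],
  [[0.2, 0.08, -0.05], [0, 0, 0.22]],
  [[0.2, 0.08, -0.05], [0, 0, 0.22]],
  [[0.2, 0.08, -0.05], [0, 0, 0.22]],
])

```text
t: 3.85
tool_pos: [0.4674, 0.0596, 0.0974]
orientation: [1.824, 2.557, 0.001]
force: [-0.1, -0.1, -0.7]
opening: 0.0009
gripper_force: 0.0
```

Emit:
jog_arm([
  [[0, 0, 0.05], [0, 0, 0]],
  [[0, 0, 0.1], [0, 0, 0]],
  [[0, 0, 0.14], [0, 0, 0]],
  [[0, 0, 0.14], [0, 0, 0]],
])

```text
t: 4.25
tool_pos: [0.4655, 0.0586, 0.0662]
orientation: [-1.822, -2.556, 0.003]
force: [0.5, -0.5, -0.2]
opening: 0.0006
gripper_force: 0.0
```

```bash
python3 - <<'E'
from g import *
print(s['t'],s['tool_pos'],s['force'])
for an,o in((199,.03),(199,.022),(199,.019),(203,.019),(207,.019)):print(an,*rows(at('s',an,.08,o,.069),an-180))
T=s['tool_pos']
b=snap('side','d4');c=snap('scene','s4');cr=[]
for d in(b,c):
  u,v=proj(d,T)[0].round().astype(int);k=50
  im=cv2.resize(d['frame'][v-60:v+40,u-k:u+k],(390,390),interpolation=cv2.INTER_CUBIC)
  cr.append(im)
cv2.imwrite('pics/c4.png',np.hstack(cr)[:,:,::-1])
E
```

```text
4.25 [0.4654929  0.05856281 0.06615455] [ 0.53976026 -0.47076847 -0.24680632]
199 [-0.034  0.011 -0.014] [-0.002 -0.001  0.   ]
199 [-0.074  0.011 -0.014] [-0.002 -0.001  0.   ]
199 [-0.089  0.011 -0.014] [-0.002 -0.001  0.   ]
203 [-0.117  0.005 -0.014] [-0.002 -0.001 -0.044]
207 [-0.145  0.002 -0.014] [-0.002 -0.001 -0.088]
```

View pics/c4.png

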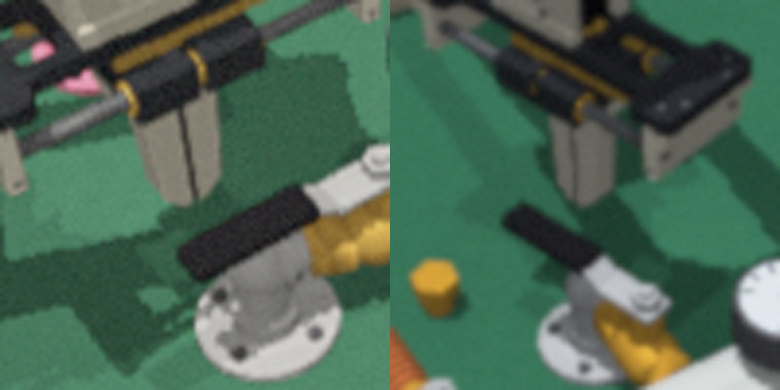

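The crop shows the finger end at (187,203) in the side view and (585,203) in the scene view, on the +y side of the lever and clear of it. I triangulate it again.

```bash
python3 - <<'E'
from g import *
from scipy.optimize import least_squares
T=np.array([.46549,.05856,.06615]);ds=[dict(np.load(f)) for f in('d4.npz','s4.npz')]
px=[proj(d,T)[0].round()+[-50+o[0]/3.9,-60+o[1]/3.9] for d,o in zip(ds,[(187,203),(195,203)])]
r=least_squares(lambda X:np.concatenate([proj(ds[i],X)[0]-px[i] for i in(0,1)]),T);print(r.x,r.x-T,r.fun.round(1), s['q'],s['tool_pos'])
E
```

```text
[0.46395165 0.05897976 0.08834598] [-0.00153835  0.00041976  0.02219598] [-0.1 -0.2 -0.2  0.3] [ 1.59711972e-02 -1.33422069e-01  1.97311691e+00  5.85500752e-07
  1.30321657e+00 -3.16350542e-01] [0.46663003 0.05866004 0.06775501]
```

Tip height is about 0.088 m, so it overlaps the grip (93–103 mm). Push gently.

Emit:
jog_arm([
  [[-0.04, 0.01, 0], [0, 0, 0]],
  [[-0.07, 0.01, 0.005], [0, 0, 0]],
  [[-0.09, 0.01, 0.005], [0, 0, 0]],
  [[-0.115, 0.005, 0.005], [0, 0, -0.045]],
  [[-0.145, 0.002, 0.005], [0, 0, -0.09]],
])

```text
t: 4.85
tool_pos: [0.4767, 0.0321, 0.0675]
orientation: [-1.634, -2.682, -0.002]
force: [-2.6, 5.4, 3.0]
opening: 0.0005
gripper_force: 2.9
```

```bash
python3 - <<'E'
from g import *
print(s['t'],s['tool_pos'],s['force'])
for an in(211,215,219,223,227):print(an,*rows(at('s',an,.08,.019,.067),an-180))
E
```

```text
4.85 [0.47667136 0.03207968 0.06751365] [-2.64952191  5.37388602  3.00974831]
211 [-0.029 -0.014  0.003] [ 0.    -0.001 -0.041]
215 [-0.057 -0.018  0.002] [ 0.    -0.001 -0.086]
219 [-0.086 -0.02   0.002] [ 0.    -0.001 -0.13 ]
223 [-0.115 -0.019  0.002] [ 0.    -0.001 -0.174]
227 [-0.143 -0.017  0.002] [ 0.    -0.001 -0.219]
```

Contact at about 6 N, as expected for the lever. I continue the arc.

Emit:
jog_arm([
  [[-0.03, -0.012, 0], [0, 0, -0.04]],
  [[-0.06, -0.018, 0], [0, 0, -0.085]],
  [[-0.085, -0.02, 0], [0, 0, -0.13]],
  [[-0.115, -0.02, 0], [0, 0, -0.175]],
  [[-0.145, -0.017, 0], [0, 0, -0.22]],
])

```text
t: 5.35
tool_pos: [0.4871, 0.0049, 0.0675]
orientation: [-1.148, -2.923, -0.003]
force: [-1.7, 5.4, 3.1]
opening: 0.0004
gripper_force: 2.7
```

```bash
python3 - <<'E'
from g import *
print(s['t'],s['tool_pos'],s['force'])
for an in(231,235,239,243,247):print(an,*rows(at('s',an,.08,.019,.067),an-180))
E
```

```text
5.35 [0.4870907  0.00490001 0.06752533] [-1.71572715  5.3522768   3.11272461]
231 [-0.026 -0.006  0.003] [ 0.001 -0.001 -0.043]
235 [-0.055 -0.01   0.003] [ 0.001 -0.001 -0.088]
239 [-0.083 -0.012  0.002] [ 0.001 -0.001 -0.132]
243 [-0.112 -0.012  0.002] [ 0.001 -0.001 -0.176]
247 [-0.141 -0.009  0.002] [ 0.001 -0.001 -0.221]
```

Emit:
jog_arm([
  [[-0.03, -0.006, 0], [0, 0, -0.04]],
  [[-0.055, -0.01, 0], [0, 0, -0.085]],
  [[-0.085, -0.012, 0], [0, 0, -0.13]],
  [[-0.115, -0.012, 0], [0, 0, -0.175]],
  [[-0.14, -0.009, 0], [0, 0, -0.22]],
])

```text
t: 5.85
tool_pos: [0.5058, -0.0158, 0.0673]
orientation: [-0.628, -3.076, -0.002]
force: [-4.0, 3.7, 4.8]
opening: 0.0003
gripper_force: 2.7
```

```bash
python3 - <<'E'
from g import *
print(s['t'],s['tool_pos'],s['force'])
for an in(251,255,259,263,265):print(an,*rows(at('s',an,.08,.019,.067),an-180))
E
```

```text
5.85 [ 0.50584585 -0.01581467  0.06729841] [-3.9554902   3.68388493  4.84623099]
251 [-0.031 -0.004  0.001] [ 0.001 -0.001 -0.045]
255 [-0.059 -0.007  0.001] [ 0.001 -0.001 -0.09 ]
259 [-0.088 -0.009  0.001] [ 0.001 -0.001 -0.134]
263 [-0.116 -0.008  0.001] [ 0.001 -0.001 -0.179]
265 [-0.131 -0.007  0.001] [ 0.001 -0.001 -0.201]
```

Emit:
jog_arm([
  [[-0.03, -0.004, 0], [0, 0, -0.045]],
  [[-0.06, -0.007, 0], [0, 0, -0.09]],
  [[-0.085, -0.009, 0], [0, 0, -0.13]],
  [[-0.105, -0.009, 0], [0, 0, -0.16]],
  [[-0.115, -0.008, 0], [0, 0, -0.18]],
])

```text
t: 6.35
tool_pos: [0.5261, -0.027, 0.0673]
orientation: [-0.191, -3.134, -0.001]
force: [-5.7, 0.6, 3.3]
opening: 0.0002
gripper_force: 2.7
```

```bash
python3 - <<'E'
from g import *
print(s['t'],s['tool_pos'],s['force'])
for an in(265,267,269,271,272.4):print(an,*rows(at('s',an,.08,.019,.067),an-180))
E
```

```text
6.35 [ 0.52614322 -0.02698898  0.06726345] [-5.68132878  0.6428736   3.32713057]
265 [-0.016 -0.     0.001] [ 0.    -0.001 -0.022]
267 [-0.03  -0.003  0.001] [ 0.    -0.001 -0.044]
269 [-0.044 -0.005  0.001] [ 0.    -0.001 -0.066]
271 [-0.059 -0.007  0.001] [ 0.    -0.001 -0.088]
272.4 [-0.069 -0.007  0.001] [ 0.    -0.001 -0.104]
```

Near the stop: slower now, watching the force.

Emit:
jog_arm([
  [[-0.015, -0.001, 0], [0, 0, -0.022]],
  [[-0.03, -0.003, 0], [0, 0, -0.045]],
  [[-0.045, -0.005, 0], [0, 0, -0.07]],
  [[-0.045, -0.005, 0], [0, 0, -0.07]],
])

```text
t: 6.75
tool_pos: [0.5351, -0.0297, 0.0673]
orientation: [-0.02, -3.14, 0.001]
force: [-4.2, -1.8, 3.2]
opening: 0.0004
gripper_force: 2.1
```

Emit:
jog_arm([
  [[-0.007, -0.001, 0], [0, 0, -0.01]],
  [[-0.012, -0.002, 0], [0, 0, -0.018]],
])

```text
t: 6.95
tool_pos: [0.5372, -0.0301, 0.0672]
orientation: [0.023, -3.14, 0.001]
force: [-5.4, -2.0, 2.9]
opening: 0.0006
gripper_force: 2.9
```

Emit:
jog_arm([
  [[-0.005, 0, 0], [0, 0, -0.008]],
  [[-0.005, 0, 0], [0, 0, -0.008]],
])

```text
t: 7.15
tool_pos: [0.5383, -0.0302, 0.0672]
orientation: [0.043, -3.14, 0.001]
force: [-5.1, -3.1, 3.2]
opening: 0.0004
gripper_force: 2.6
```

Emit:
jog_arm([
  [[-0.005, 0, 0], [0, 0, -0.005]],
  [[-0.005, 0, 0], [0, 0, -0.005]],
])

```text
t: 7.35
tool_pos: [0.5384, -0.0303, 0.0672]
orientation: [0.055, -3.138, 0.002]
force: [-9.5, -3.2, 6.6]
opening: 0.0004
gripper_force: 4.8
```

Emit:
jog_arm([
  [[-0.004, 0, 0], [0, 0, 0]],
  [[-0.004, 0, 0], [0, 0, 0]],
])

```text
t: 7.55
tool_pos: [0.5385, -0.0303, 0.0671]
orientation: [0.054, -3.136, 0.002]
force: [-13.8, -4.0, 8.7]
opening: 0.0007
gripper_force: 6.6
```

Emit:
jog_arm([
  [[-0.004, 0, 0], [0, 0, 0]],
  [[-0.004, 0, 0], [0, 0, 0]],
])

```text
t: 7.75
tool_pos: [0.5385, -0.0303, 0.067]
orientation: [0.054, -3.134, 0.002]
force: [-16.1, -3.3, 11.4]
opening: 0.0003
gripper_force: 8.5
```

It's at the stop: position holds at x=0.5385 while the force rises. Back off and lift.

Emit:
jog_arm([
  [[0.05, 0, 0], [0, 0, 0]],
  [[0.12, 0, 0], [0, 0, 0]],
  [[0.12, 0, -0.15], [0, 0, 0]],
  [[0.12, 0, -0.35], [0, 0, 0]],
  [[0.12, 0, -0.35], [0, 0, 0]],
])

```text
t: 8.25
tool_pos: [0.5216, -0.0307, 0.1438]
orientation: [-0.055, 3.131, -0.002]
force: [0.2, -0.5, 0.7]
opening: 0.0007
gripper_force: 0.0
```

```bash
python3 - <<'E'
from g import *
print(s['t'],s['tool_pos'],s['force'])
print(rows(at('v',267.5,.08,-.038,.137),87.5))
b=snap('side','d5');c=snap('scene','s5')
cv2.imwrite('pics/c5.png',np.hstack([cv2.resize(d['frame'][y:y+140,x:x+140],(400,400),interpolation=cv2.INTER_CUBIC) for d,x,y in((b,190,190),(c,160,150))])[:,:,::-1])
E
```

```text
8.25 [ 0.52163584 -0.03069182  0.14375597] [ 0.24731784 -0.49965398  0.67005014]
(array([-0.344, -0.663,  0.038]), array([-0.001,  0.007,  0.05 ]))
```

View pics/c5.png

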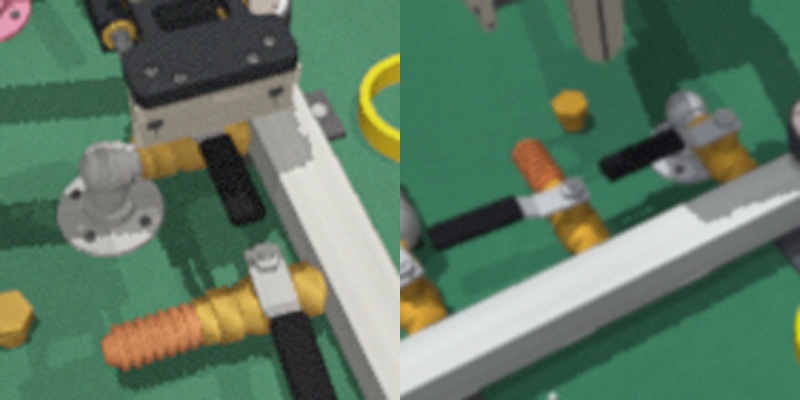

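Supply lever is now crosswise: nut (718,123) to tip (608,170) in the scene crop, parallel to the bar. Nothing else moved.

```bash
python3 - <<'E'
from g import *
from scipy.optimize import least_squares
b=dict(np.load('d5.npz'));c=dict(np.load('s5.npz'))
p=[190+245/2.857,190+220/2.857];q=[160+208/2.857,150+172/2.857]
r=least_squares(lambda X:np.r_[proj(b,X)[0]-p,proj(c,X)[0]-q],[.55,-.05,.1]);v=r.x[:2]-ST['s'];print(r.x,np.degrees(np.arctan2(v[1],v[0]))%360)
a=dict(np.load('s0.npz'));print('bottle',ray(a,220,325,.01))
E
```

```text
[ 0.55738522 -0.05015309  0.09209992] 271.2424853110919
bottle [ 0.7381248  -0.17216224  0.01      ]
```

Emit:
jog_arm([
  [[0, -0.2, 0], [0, 0, 0]],
  [[-0.15, -0.45, 0], [0, 0, 0.05]],
  [[-0.345, -0.665, 0], [0, 0, 0.05]],
  [[-0.345, -0.665, 0], [0, 0, 0.05]],
  [[-0.345, -0.665, 0], [0, 0, 0.05]],
])

```text
t: 8.85
tool_pos: [0.5911, -0.1622, 0.1347]
orientation: [-0.071, -3.138, -0.001]
force: [-0.1, 0.4, -1.3]
opening: 0.0004
gripper_force: 0.0
```

```bash
python3 - <<'E'
from g import *
print(s['t'],s['tool_pos'],s['force'])
print(rows(at('v',267.5,.08,-.036,.067),87.5))
E
```

```text
8.85 [ 0.59113838 -0.16222296  0.13474364] [-0.10392624  0.38605958 -1.25390862]
(array([-0.01 ,  0.007,  0.339]), array([ 0.001, -0.002, -0.001]))
```

Emit:
jog_arm([
  [[-0.01, 0.005, 0.15], [0, 0, 0]],
  [[-0.01, 0.005, 0.28], [0, 0, 0]],
  [[-0.01, 0.005, 0.33], [0, 0, 0]],
  [[-0.01, 0.005, 0.33], [0, 0, 0]],
  [[-0.01, 0.005, 0.33], [0, 0, 0]],
])

```text
t: 9.35
tool_pos: [0.5935, -0.1592, 0.0721]
orientation: [0.067, 3.14, -0.0]
force: [0.4, -0.4, 0.9]
opening: 0.0006
gripper_force: 0.0
```

```bash
python3 - <<'E'
from g import *
print(s['t'],s['tool_pos'],s['force'])
for an,o in((267.5,.025),(267.5,.019),(263.5,.019),(259.5,.019),(255.5,.019)):print(an,*rows(at('v',an,.08,-o,.067),an-180))
E
```

```text
9.35 [ 0.59350419 -0.15916744  0.07210556] [ 0.37803652 -0.3879891   0.85385745]
267.5 [ 0.057 -0.008  0.026] [-0.     0.     0.001]
267.5 [ 0.087 -0.008  0.025] [-0.     0.     0.001]
263.5 [ 0.115 -0.014  0.025] [-0.     0.     0.045]
259.5 [ 0.143 -0.017  0.025] [-0.    0.    0.09]
255.5 [ 0.172 -0.019  0.025] [-0.     0.     0.134]
```

Emit:
jog_arm([
  [[0, 0, 0.025], [0, 0, 0]],
  [[0.06, -0.008, 0.025], [0, 0, 0]],
  [[0.085, -0.008, 0.025], [0, 0, 0]],
  [[0.115, -0.014, 0.025], [0, 0, 0.045]],
  [[0.145, -0.017, 0.025], [0, 0, 0.09]],
])

```text
t: 9.85
tool_pos: [0.566, -0.1623, 0.0675]
orientation: [0.293, 3.124, -0.001]
force: [5.9, -1.2, -4.7]
opening: 0.0001
gripper_force: 2.9
```

```bash
python3 - <<'E'
from g import *
print(s['t'],s['tool_pos'],s['force'])
for an in(255.5,251.5,247.5,243.5,239.5):print(an,*rows(at('v',an,.08,-.019,.067),an-180))
E
```

```text
9.85 [ 0.5659728  -0.16231387  0.06750162] [ 5.91575931 -1.23205659 -4.68865849]
255.5 [ 0.035 -0.003  0.002] [-0.     0.003  0.042]
251.5 [ 0.064 -0.006  0.002] [-0.     0.003  0.086]
247.5 [ 0.092 -0.008  0.002] [-0.     0.003  0.131]
243.5 [ 0.121 -0.008  0.002] [0.    0.003 0.175]
239.5 [ 0.15  -0.006  0.002] [0.    0.003 0.22 ]
```

Emit:
jog_arm([
  [[0.035, -0.003, 0], [0, 0, 0.04]],
  [[0.065, -0.006, 0], [0, 0, 0.085]],
  [[0.09, -0.008, 0], [0, 0, 0.13]],
  [[0.12, -0.008, 0], [0, 0, 0.175]],
  [[0.15, -0.006, 0], [0, 0, 0.22]],
])

```text
t: 10.35
tool_pos: [0.5362, -0.1585, 0.0676]
orientation: [0.826, 3.026, -0.001]
force: [3.9, -2.3, -4.0]
opening: 0.0001
gripper_force: 2.9
```

```bash
python3 - <<'E'
from g import *
print(s['t'],s['tool_pos'],s['force'])
for an in(235.5,231.5,227.5,223.5,219.5):print(an,*rows(at('v',an,.08,-.019,.067),an-180))
E
```

```text
10.35 [ 0.53624263 -0.15850773  0.06758856] [ 3.93603449 -2.32612009 -4.02280755]
235.5 [ 0.029 -0.003  0.003] [0.    0.003 0.044]
231.5 [ 0.058 -0.006  0.003] [0.    0.003 0.088]
227.5 [ 0.086 -0.008  0.003] [0.001 0.003 0.133]
223.5 [ 0.115 -0.008  0.002] [0.001 0.003 0.177]
219.5 [ 0.144 -0.005  0.002] [0.001 0.003 0.222]
```

Emit:
jog_arm([
  [[0.03, -0.003, 0], [0, 0, 0.04]],
  [[0.06, -0.006, 0], [0, 0, 0.09]],
  [[0.085, -0.008, 0], [0, 0, 0.13]],
  [[0.115, -0.008, 0], [0, 0, 0.175]],
  [[0.145, -0.005, 0], [0, 0, 0.22]],
])

```text
t: 10.85
tool_pos: [0.5106, -0.1449, 0.0676]
orientation: [1.335, 2.839, -0.001]
force: [4.5, -3.3, -3.8]
opening: 0.0004
gripper_force: 2.9
```

```bash
python3 - <<'E'
from g import *
print(s['t'],s['tool_pos'],s['force'])
for an in(215.5,211.5,207.5,203.5,199.5):print(an,*rows(at('v',an,.08,-.019,.067),an-180))
E
```

```text
10.85 [ 0.51058163 -0.1448822   0.06759743] [ 4.53789656 -3.33666788 -3.81145934]
215.5 [ 0.027 -0.004  0.003] [0.001 0.003 0.046]
211.5 [ 0.056 -0.008  0.003] [0.001 0.003 0.09 ]
207.5 [ 0.084 -0.009  0.003] [0.001 0.003 0.135]
203.5 [ 0.113 -0.009  0.002] [0.001 0.003 0.179]
199.5 [ 0.142 -0.006  0.002] [0.001 0.003 0.224]
```

Emit:
jog_arm([
  [[0.03, -0.004, 0], [0, 0, 0.045]],
  [[0.055, -0.008, 0], [0, 0, 0.09]],
  [[0.085, -0.009, 0], [0, 0, 0.135]],
  [[0.115, -0.009, 0], [0, 0, 0.18]],
  [[0.14, -0.006, 0], [0, 0, 0.225]],
])

```text
t: 11.35
tool_pos: [0.4917, -0.1241, 0.0676]
orientation: [1.813, 2.56, 0.0]
force: [2.9, -5.6, -2.7]
opening: 0.0002
gripper_force: 2.8
```

```bash
python3 - <<'E'
from g import *
print(s['t'],s['tool_pos'],s['force'])
for an in(196,193,190,187,185,182.4):print(an,*rows(at('v',an,.08,-.019,.067),an-180))
E
```

```text
11.35 [ 0.49165046 -0.12411328  0.06764144] [ 2.93519831 -5.6280807  -2.71620793]
196 [ 0.026 -0.005  0.003] [0.002 0.002 0.038]
193 [ 0.047 -0.009  0.003] [0.002 0.002 0.071]
190 [ 0.068 -0.011  0.003] [0.002 0.002 0.104]
187 [ 0.09  -0.011  0.003] [0.002 0.002 0.138]
185 [ 0.104 -0.011  0.003] [0.002 0.002 0.16 ]
182.4 [ 0.123 -0.011  0.003] [0.002 0.002 0.189]
```

Emit:
jog_arm([
  [[0.025, -0.005, 0], [0, 0, 0.04]],
  [[0.045, -0.009, 0], [0, 0, 0.07]],
  [[0.07, -0.011, 0], [0, 0, 0.105]],
  [[0.085, -0.011, 0], [0, 0, 0.13]],
  [[0.095, -0.011, 0], [0, 0, 0.15]],
])

```text
t: 11.85
tool_pos: [0.4832, -0.107, 0.0677]
orientation: [2.1, 2.331, 0.001]
force: [2.7, -5.0, -1.4]
opening: 0.0008
gripper_force: 2.6
```

Emit:
jog_arm([
  [[0.007, 0, 0], [0, 0, 0.012]],
  [[0.012, 0, 0], [0, 0, 0.02]],
])

```text
t: 12.05
tool_pos: [0.4826, -0.1047, 0.0676]
orientation: [2.135, 2.299, -0.0]
force: [-0.2, -6.0, -0.2]
opening: 0.0004
gripper_force: 2.7
```

Emit:
jog_arm([
  [[0.006, 0, 0], [0, 0, 0.01]],
  [[0.006, 0, 0], [0, 0, 0.01]],
])

```text
t: 12.25
tool_pos: [0.4824, -0.1042, 0.0677]
orientation: [2.153, 2.282, -0.002]
force: [-0.6, -7.1, -1.0]
opening: 0.0007
gripper_force: 4.0
```

Emit:
jog_arm([
  [[0.005, 0, 0], [0, 0, 0.005]],
  [[0.005, 0, 0], [0, 0, 0.005]],
])

```text
t: 12.45
tool_pos: [0.4823, -0.1041, 0.0677]
orientation: [2.161, 2.273, -0.003]
force: [0.4, -12.3, -0.9]
opening: 0.0005
gripper_force: 5.9
```

Emit:
jog_arm([
  [[0.005, 0, 0], [0, 0, 0]],
  [[0.005, 0, 0], [0, 0, 0]],
])

```text
t: 12.65
tool_pos: [0.4823, -0.104, 0.0678]
orientation: [2.16, 2.272, -0.005]
force: [0.1, -14.8, -2.1]
opening: 0.0003
gripper_force: 7.8
```

At the stop. Back off, lift, and check.

Emit:
jog_arm([
  [[-0.05, 0, 0], [0, 0, 0]],
  [[-0.12, 0, 0], [0, 0, 0]],
  [[-0.12, 0, -0.2], [0, 0, 0]],
  [[-0.12, 0, -0.45], [0, 0, 0]],
  [[-0.12, 0, -0.7], [0, 0, 0]],
])

```text
t: 13.15
tool_pos: [0.482, -0.1245, 0.2077]
orientation: [-2.163, -2.276, 0.0]
force: [0.1, -0.2, 1.3]
opening: 0.0005
gripper_force: 0.0
```

Emit:
jog_arm([
  [[-0.4, -0.4, -0.1], [0, 0, 0]],
  [[-0.6, -0.6, -0.1], [0, 0, 0]],
  [[-0.8, -0.6, -0.1], [0, 0, 0]],
  [[-0.8, -0.6, -0.1], [0, 0, 0]],
  [[-0.8, -0.6, -0.1], [0, 0, 0]],
])

```text
t: 13.65
tool_pos: [0.3683, -0.2951, 0.2273]
orientation: [2.169, 2.27, -0.003]
force: [0.5, 0.3, -0.2]
opening: 0.0002
gripper_force: 0.0
```

```bash
python3 - <<'E'
from g import *
print(s['t'],s['tool_pos'],s['force'])
b=snap('side','d6');c=snap('scene','s6')
cv2.imwrite('pics/c6.png',np.hstack([cv2.resize(d['frame'][y:y+210,x:x+210],(400,400),interpolation=cv2.INTER_CUBIC) for d,x,y in((b,180,180),(c,120,140))])[:,:,::-1])
E
```

```text
13.65 [ 0.36829879 -0.29511087  0.22732075] [ 0.54918299  0.27545166 -0.20137243]
```

View pics/c6.png

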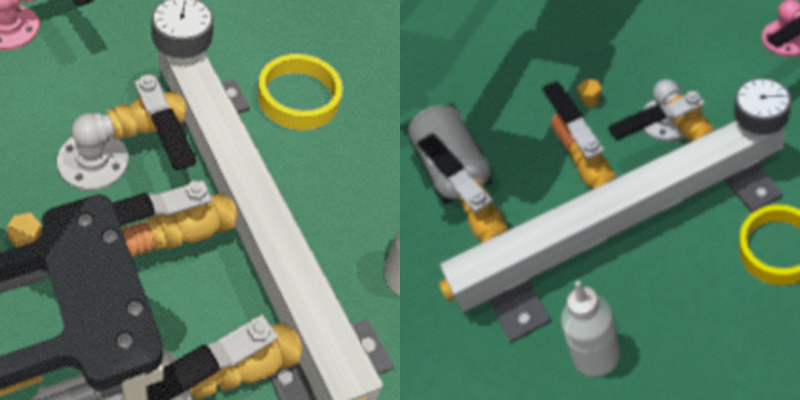

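The picture shows the vent lever in line over the silencer: nut (590,147) to tip (553,90). The supply lever is crosswise: nut (690,100) to tip (615,132). The part lever, plug, tape and bottle are unmoved, and the arm is clear.

```bash
python3 -c "
from plant import robot
print(robot.close_job())"
```

```text
the job is handed in; nothing more can be done
None
```

The job is handed in: I pushed the supply valve fully shut first, then the vent valve fully open, each gently to its stop (under 21 N), and the canister valve, bottle, tape and plug look unmoved in the pictures.

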